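# Call the packer and point out the short bar

### The arm

A 7-joint arm with a two-finger parallel gripper is mounted at the origin on the work surface. World frame = base frame: x ahead of the robot, y to its left, z up, the work surface at z = 0. Lengths are in m, angles in rad, forces in N, time in s.
With the tool pointing down it reaches from about 0.35 to 0.9 m from the base axis. Payload 8.1 kg.
Tool frame: the origin (TCP) lies between the finger pads, 19 mm behind the fingertips; this is the grasp point; z points along the fingers, y is the line along which they close (so a half turn about z gives the same grasp; the last joint's range is limited). The gripper opens to 85 mm and grips with 20 to 120 N. Pads are 22 mm wide; open, the fingers measure 114 mm over their backs; the gripper's body (76 mm by 85 mm) begins 54 mm behind the grasp point. The pads swing forward as they close: fully open they stand 13 mm farther back than shut.
Start: joints at [-1.226, 0.434, 0.025, 1.573, -0.012, 1.134, -0.075], TCP at [0.271, 0.563, 0.25] pointing down, gripper open.
Joint ranges: [-2.62, 2.62], [-0.44, 2.09], [-1.27, 1.32], [0.08, 2.57], [-1.32, 4.46], [0.12, 2], [-2.74, 2.74]. Speed limits (rad/s): [2.22, 2.22, 3.01, 3.01, 3.14, 3.14, 3.14].

### API

Orientations are given as a rotation vector (axis times angle).
In Python, from plant import sensors, imaging, r gives the robot as it stands.
- The arm moves only by the tool arm_command, never from a script. Its argument "plan" is a list of rows, each a list of 2 entries, a list of its own where there are three numbers: the shift along the tool's x, y, z each as a share of 80 mm, from -1 to 1, then the turn, a rotation vector about the tool's x, y, z each as a share of 30 degrees, from -1 to 1. In form: [[[x, y, z], [rx, ry, rz]], ...]. A call has 1 to 8 rows; each row is the pose to reach, as a shift and turn from the pose commanded when the call began, along the tool's axes at that moment; what a row does not reach only later rows make up. A row lasts 1/10 s, in which the tool goes at most 50 mm and 8.59 degrees, less where a joint would pass 70% of its speed; a pose out of reach is approached as far as the arm can. A call with a number of a shift or a turn outside -1 to 1 is refused whole. A call with a gripper value outside its range is refused whole. "fingers" is the opening, from 0 (shut) to 1 (fully open), set as the call begins (left out, the last holds). The fingers move at their own pace and stop on an object; "force" is the grip in N (left out, the last holds). Time passes only in rows, so rows that repeat a pose let the fingers close. It gives the time, the measured TCP pose, the force, the opening and the grip force at its end, in the units of the state.
- sensors.observe(): the state, without advancing time (a new reading comes with each control period).
- imaging.grab_frame(name): name is "scene" or "top" or "wrist"; returns a dict with "image" (384x512x3 uint8, red, green, blue), "fx", "fy", "cx", "cy" (pixels), "rvec" (rotation vector, rad) and "tvec" (3), from world to camera coordinates, as OpenCV has them. Camera axes: x right, y down, z forward; pixel columns grow to the right and rows downward; lengths in m; the calibration is good to about 2 mm. A picture is of the moment at which its call begins. There is no depth.
- r.hand_in(): hands the job in; it is judged then, once.
The state is a dict: "time": time; "joint_positions": joint angles; "qvel": joint speeds; "tau": joint torques, N m; "position": TCP position; "orientation": TCP orientation; "ft_force": force on the tool from outside, world axes, zero at the start; "moment": the same for the moment, N m; "opening": finger opening in m; "gripper_force": force on a finger pad.
Only numpy, scipy, OpenCV 4.12 (cv2) and the standard library are available. Lean on these libraries where they do the work, as an engineer would, in place of code of your own. Each camera call takes 0.05 s, during which the arm holds its last target. There are 200 camera calls.

### The job

Press the call button right down to fetch the packer, then show him the job by pointing down with the fingertips, about three centimetres clear and without touching: first at the plain undivided tray, over its middle, for a good two seconds, then at the middle of the one bar that is shorter than the others in the row, where you finish and stay pointing. Carry the hand well above everything on the way and never lower it over another bar or the divided tray. Touch nothing but the button, and do not lift or shift anything.

Things in the scene. Friction and masses are not known exactly. Their poses are not given: they have to be found in the camera images.
- call (a joint): travel of the call button's cap, in m: 0 = up, 0.006 = fully down; a spring pushes it back up, about 4 N hold it fully down
- call_top (a point): centre of the top face of the call button: a round off-white cap, 40 mm in diameter, on a grey housing fixed to the table, on the robot's right; pressed straight down
- tray_plain_top (a point): centre of the mouth, at rim height, of the plain tray: white plastic open tray, 120 x 170 x 45 mm, ONE undivided compartment; on the robot's left
- tray_plain: the plain, undivided white tray; origin at the centre of its underside, x along its 120 mm side; rim 45 mm above the table; loose, 0.3 kg
- tray_divided_top (a point): centre of the mouth, at rim height, of the other tray: same white plastic and outer size, but divided by thin walls into six cells; beside the plain one
- tray_divided: the divided white tray, to be left alone; origin at the centre of its underside; loose
- bar_short_mid (a point): middle of the top face of the short bar, 20 mm above the table; the middles of neighbouring bars are about 60 mm away, across the bars
- bar_short: the short bar: dark steel link bar with round knuckles, 100 mm long (the other four in the row are 150 mm), 19 mm wide, 12 mm high, loose; lies on the white board with the others, in any of the five places; origin at the centre of its underside, x along the bar
- bar_long0: one of the four full-length bars, like bar_short but 150 mm long (dark steel link bar, 19 mm wide over the knuckles, 12 mm high); this body's origin is the centre of its underside, x along the bar, z up. A bar to leave alone
- bar_long0_mid (a point): middle of the top face of bar_long0, 20 mm above the table
- bar_long1: one of the four full-length bars, like bar_short but 150 mm long (dark steel link bar, 19 mm wide over the knuckles, 12 mm high); this body's origin is the centre of its underside, x along the bar, z up. A bar to leave alone
- bar_long1_mid (a point): middle of the top face of bar_long1, 20 mm above the table
- bar_long2: one of the four full-length bars, like bar_short but 150 mm long (dark steel link bar, 19 mm wide over the knuckles, 12 mm high); this body's origin is the centre of its underside, x along the bar, z up. A bar to leave alone
- bar_long2_mid (a point): middle of the top face of bar_long2, 20 mm above the table
- bar_long3: one of the four full-length bars, like bar_short but 150 mm long (dark steel link bar, 19 mm wide over the knuckles, 12 mm high); this body's origin is the centre of its underside, x along the bar, z up. A bar to leave alone
- bar_long3_mid (a point): middle of the top face of bar_long3, 20 mm above the table
- board: white plastic inspection board, 240 x 320 x 8 mm, fixed to the table; origin at the centre of its underside; the five bars lie on it side by side along its x, in a row along its y
- pen: bystander: marker pen, 130 mm long, 13 mm thick, across the board near its robot-side edge; origin at the middle of its underside
- gauge: bystander: small aluminium straightedge, 8 x 80 x 22 mm, on the board near its far edge; origin at the centre of its underside
- knife: bystander: red utility knife, 140 mm long, 18 mm high, lying beyond the call button; origin on its underside
- tape: bystander: cardboard tape ring, 90 mm across, 45 mm high, beyond the board; origin on its underside
- tin: bystander: tin 70 mm across, 90 mm high, beyond the trays; origin on its underside
- carton: bystander: flat cardboard carton 90 x 140 x 40 mm, beyond the board; origin on its underside
Not all that is in view belongs to the job. Leave any blue or yellow look-alike of the tray_plain alone.

How it is judged:
On the way, in this order (a step that is already met when the one before it is completed fails the run):
1. the call button is pressed right down (value of joint call above 0.0045 m), for 0.05 s.
2. the tool point dwells just above the middle of the plain tray (TCP within 40 mm sideways of its middle, 55 to 120 mm above the table) for 1.5 s (horizontal distance between the grasp point and tray_plain_top below 0.04 m and height (world z) of the grasp point between 0.055 and 0.12 m), for 1.5 s.
3. the tool point dwells just above the middle of the short bar, without contact (horizontal distance between the grasp point and bar_short_mid below 0.022 m and height (world z) of the grasp point between 0.03 and 0.095 m), for 0.5 s.
At the end, for the whole second after the job is handed in: The button is up again and the robot stays pointing at the short bar: TCP within 22 mm sideways of the middle of its top, 30 to 95 mm above the table; bars and trays within 10 mm, other things within 20 mm, of where they began (all of step 3 and value of joint call below 0.002 m and distance of each of bar_short, bar_long0, bar_long1, bar_long2, bar_long3, tray_plain, tray_divided from where it was at the start of the episode below 0.01 m and distance of each of pen, gauge, knife, tape, tin, carton from where it was at the start of the episode below 0.02 m); the robot touches nothing.
It fails at once if a bar or a tray is touched (contact force between any of the fingers, the arm and bar_short above 0.5 N or contact force between any of the fingers, the arm and bar_long0 above 0.5 N or contact force between any of the fingers, the arm and bar_long1 above 0.5 N or contact force between any of the fingers, the arm and bar_long2 above 0.5 N or contact force between any of the fingers, the arm and bar_long3 above 0.5 N or contact force between any of the fingers, the arm and tray_plain above 0.5 N or contact force between any of the fingers, the arm and tray_divided above 0.5 N).
It fails at once if a bar or a tray is shifted or lifted by more than 10 mm (distance of any of bar_short, bar_long0, bar_long1, bar_long2, bar_long3, tray_plain, tray_divided from where it was at the start of the episode above 0.01 m).
It fails at once if another thing on the table is touched, or shifted by more than 20 mm ((contact force between any of the fingers, the arm and pen above 0.5 N or contact force between any of the fingers, the arm and gauge above 0.5 N or contact force between any of the fingers, the arm and knife above 0.5 N or contact force between any of the fingers, the arm and tape above 0.5 N or contact force between any of the fingers, the arm and tin above 0.5 N or contact force between any of the fingers, the arm and carton above 0.5 N or contact force between any of the fingers, the arm and board above 0.5 N) or distance of any of pen, gauge, knife, tape, tin, carton from where it was at the start of the episode above 0.02 m).
It fails at once if the hand is lowered over the divided tray (TCP within 40 mm of its middle and below 105 mm) (horizontal distance between the grasp point and tray_divided_top below 0.04 m and height (world z) of the grasp point below 0.105 m).
It fails at once if the hand is lowered over a full-length bar (TCP within 20 mm of its middle and below 80 mm) ((horizontal distance between the grasp point and bar_long0_mid below 0.02 m or horizontal distance between the grasp point and bar_long1_mid below 0.02 m or horizontal distance between the grasp point and bar_long2_mid below 0.02 m or horizontal distance between the grasp point and bar_long3_mid below 0.02 m) and height (world z) of the grasp point below 0.08 m).
It also fails if it takes over 64 s, if anything falls off the work surface, if the arm or the gripper's body presses on something with over 40 N, if the wrist force passes 120 N, or if a joint passes its speed limit or range.

## Working session

There is one attempt and no reset: what is moved stays moved. The work goes in short steps, Python scripts to look and compute and a tool call to move; the robot and the scene stay as the last step left them, time stands still between calls to the robot, and variables do not carry over. Pictures are saved under pics/ and viewed, at most 10 in all, crops included, and the job is handed in when it is done.

Besides the shell and the picture viewer there is one more tool, called after "Call:" as name(argument=value, ...), one argument or row to a line, values as JSON. arm_command: Moves the arm, as the interface text tells. Shift numbers are shares of 80 mm and turn numbers shares of 30 degrees, none past 1 either way. Its arguments: {"type":"object","properties":{"plan":{"type":"array","items":{"type":"array"}},"fingers":{"type":"number"},"force":{"type":"number"}},"required":["plan"]}

```bash
mkdir -p pics; python3 - <<'E'
from plant import sensors, imaging, r
import cv2,pickle
s=sensors.observe();print(s['time'],s['position'],s['orientation'],s['opening'])
d={}
for n in("top","scene"):
    f=imaging.grab_frame(n);d[n]=f
    cv2.imwrite(f"pics/{n}0.png",cv2.resize(f["image"][:,:,::-1],(800,600),interpolation=cv2.INTER_CUBIC))
    print(n,f['fx'],f['cx'],f['cy'],f['rvec'],f['tvec'])
pickle.dump(d,open("d.pkl","wb"))
E
```

```text
0.0 [0.27046756 0.56290779 0.2492175 ] [-6.97583713e-01 -3.06295982e+00  2.51808033e-03] 0.0851559850431776
top 375.3709237340077 251.61513808522608 183.06498057347937 [ 2.16982972 -2.15137972  0.12294309] [0.08174245 0.513856   1.21225717]
scene 381.5404409503399 261.9970328749645 187.9232728798311 [ 2.23222139  0.59444724 -0.2690838 ] [-0.49053082 -0.05621608  1.45218486]
```

View pics/top0.png

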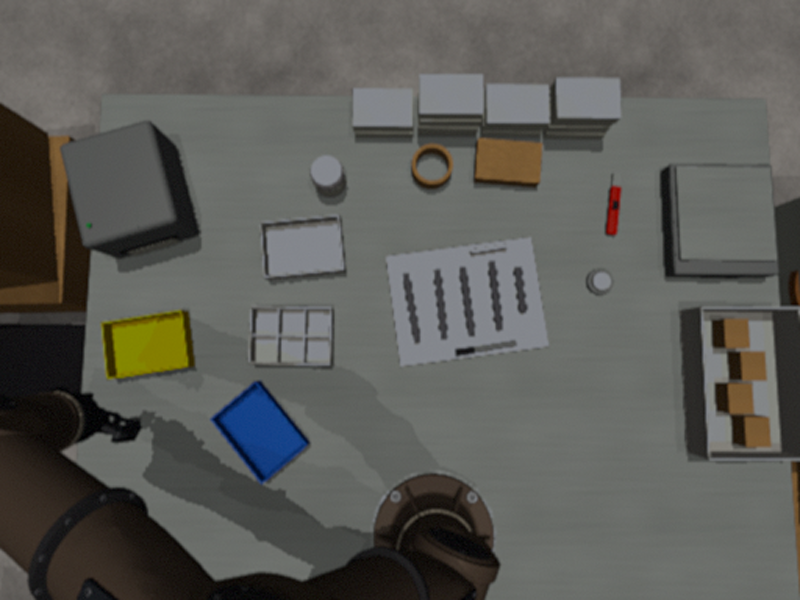

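View pics/scene0.png

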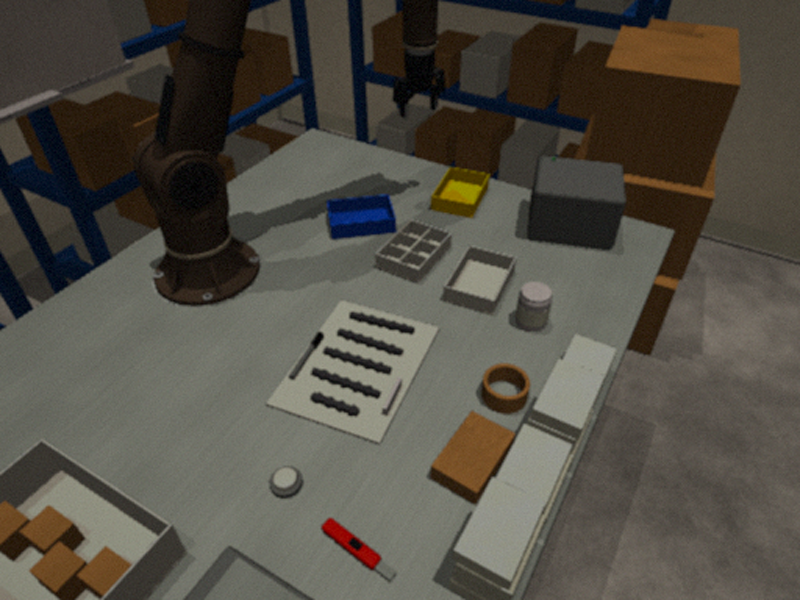

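The top view shows these candidates:
- **Trays:** plain white (304,248), divided (291,336), blue (261,431), yellow (148,344). I choose the plain white one.
- **Bars:** (412,308), (440,304), (467,300), (495,296) and the shorter one at (520,290). I choose the last.
- **Button:** the off-white cap at (599,281). The other round thing is the tin (327,174).

In the scene view they appear as the button (286,480), short bar (335,404) and plain tray (480,278). Next is a close crop.

```bash
python3 - <<'E'
import cv2,pickle,numpy as np
d=pickle.load(open("d.pkl","rb"))
def c(n,x,y,w=80,h=60): return cv2.resize(d[n]["image"][y:y+h,x:x+w,::-1],(400,300),interpolation=cv2.INTER_CUBIC)
# top right: bars+button ; top tray ; scene button+bar ; scene tray   (x5)
o=np.vstack([np.hstack([c("top",315,150),c("top",155,130)]),np.hstack([c("scene",165,250),c("scene",270,150)])])
cv2.imwrite("pics/crop.png",cv2.convertScaleAbs(o,alpha=1.3))
E
```

```text
(no output)
```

View pics/crop.png

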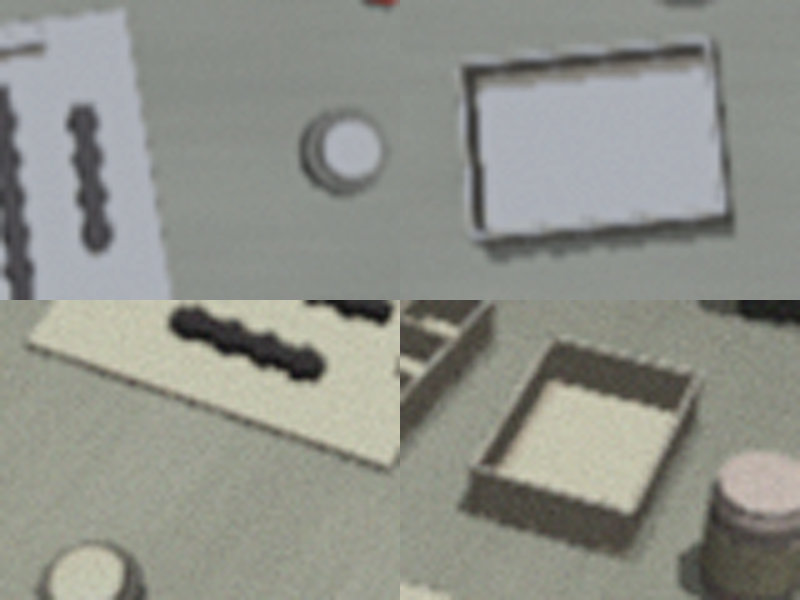

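The crop shows one short bar, beside the board's right edge: top view mid (90,179), scene mid (248,343). The cap is at (352,148) and (88,573). The plain tray has one compartment, with its rim corners readable in both views. Now I triangulate.

```bash
cat >h.py <<'E'
import numpy as np,cv2
from scipy.spatial.transform import Rotation as R
def tri(fa,a,fb,b):
    P=[];q=[]
    for f,p in((fa,a),(fb,b)):
        P.append(np.hstack([cv2.Rodrigues(np.array(f['rvec']))[0],np.array(f['tvec']).reshape(3,1)]))
        q.append(np.array([(p[0]-f['cx'])/f['fx'],(p[1]-f['cy'])/f['fy']],float).reshape(2,1))
    X=cv2.triangulatePoints(P[0],P[1],q[0],q[1]);return (X[:3]/X[3]).ravel()
def plane(f,p,z):
    M=cv2.Rodrigues(np.array(f['rvec']))[0];c=-M.T@np.array(f['tvec']).ravel()
    v=M.T@np.array([(p[0]-f['cx'])/f['fx'],(p[1]-f['cy'])/f['fy'],1]);return c+v*(z-c[2])/v[2]
E
python3 - <<'E'
from h import *;import pickle
from plant import sensors
d=pickle.load(open("d.pkl","rb"));t,s=d["top"],d["scene"]
for n,a,b,z in(("bar",(332.7,185.4),(214.2,258.2),.02),("button",(385,179.2),(182.4,304.6),.03),("tray",(193.8,157.6),(308,174.35),.045)):
    X=tri(t,a,s,b);print(n,X.round(4),plane(t,a,X[2] if n=="button" else z).round(4),plane(s,b,X[2] if n=="button" else z).round(4))
for n,p,z in(("div",(186,215),.045),("carton",(325,103),.04),("tin",(209,107),.09),("bar4",(317,189),.02),("bar end",(331.3,170.8),.02),("bar end2",(334.2,200.4),.02),("knife",(392,134),.018)):print(n,plane(t,p,z).round(3))
print(R.from_rotvec(sensors.observe()['orientation']).as_matrix().round(3))
E
```

```text
bar [ 0.5092 -0.1859  0.0129] [ 0.5087 -0.1841  0.02  ] [ 0.5125 -0.1904  0.02  ]
button [ 0.5301 -0.3586  0.0222] [ 0.5307 -0.3581  0.0222] [ 0.5295 -0.359   0.0222]
tray [0.5966 0.2791 0.0383] [0.5943 0.2773 0.045 ] [0.6005 0.2724 0.045 ]
div [0.406 0.298 0.045]
carton [ 0.785 -0.158  0.04 ]
tin [0.752 0.226 0.09 ]
bar4 [ 0.496 -0.132  0.02 ]
bar end [ 0.558 -0.18   0.02 ]
bar end2 [ 0.459 -0.188  0.02 ]
knife [ 0.686 -0.388  0.018]
[[-0.901  0.433 -0.001]
 [ 0.433  0.901 -0.001]
 [-0.    -0.001 -1.   ]]
```

Call:
arm_command(
  plan=[
    [[-0.3, -0.33, 0], [0, 0, 0]],
    [[-0.6, -0.66, 0], [0, 0, 0]],
    [[-0.88, -1, 0], [0, 0, 0]],
    [[-0.88, -1, 0], [0, 0, 0]],
  ],
  fingers=0,
)

```text
time: 0.5
position: [0.3017, 0.4558, 0.2498]
orientation: [0.706, 3.06, -0.005]
ft_force: [0.0, -0.4, 0.6]
opening: 0.0281
gripper_force: 0.0
```

Call:
arm_command(
  plan=[
    [[-0.3, -0.33, 0], [0, 0, 0]],
    [[-0.6, -0.66, 0], [0, 0, 0]],
    [[-0.88, -1, 0], [0, 0, 0]],
    [[-0.88, -1, 0], [0, 0, 0]],
  ],
)

```text
time: 0.9
position: [0.3297, 0.3538, 0.2499]
orientation: [0.706, 3.061, -0.004]
ft_force: [-0.3, 0.6, 0.5]
opening: 0.0001
gripper_force: 0.0
```

Call:
arm_command(
  plan=[
    [[-0.3, -0.33, 0], [0, 0, 0]],
    [[-0.6, -0.66, 0], [0, 0, 0]],
    [[-0.88, -1, 0], [0, 0, 0]],
    [[-0.88, -1, 0], [0, 0, 0]],
  ],
)

```text
time: 1.3
position: [0.3581, 0.2519, 0.2499]
orientation: [0.706, 3.061, -0.002]
ft_force: [-0.0, 0.2, -0.1]
opening: 0.0001
gripper_force: 0.0
```

```bash
python3 -c "
from plant import sensors
s=sensors.observe();print(s['time'],s['joint_positions'],s['position'],s['orientation'],s['opening'])"
```

```text
1.3 [-0.85537771  0.12563111  0.13361531  2.01006165 -0.01839558  1.00819985
  0.40473273] [0.35810577 0.2518572  0.24993312] [ 7.05580420e-01  3.06105317e+00 -2.46032915e-03] 0.00014360153995101653
```

Call:
arm_command(
  plan=[
    [[-0.3, -0.33, 0], [0, 0, 0]],
    [[-0.6, -0.66, 0], [0, 0, 0]],
    [[-0.88, -1, 0], [0, 0, 0]],
    [[-0.88, -1, 0], [0, 0, 0]],
  ],
)

```text
time: 1.7
position: [0.3868, 0.1498, 0.2501]
orientation: [0.705, 3.061, -0.001]
ft_force: [-0.6, 0.8, 0.7]
opening: 0.0002
gripper_force: 0.0
```

Call:
arm_command(
  plan=[
    [[-0.3, -0.33, 0], [0, 0, 0]],
    [[-0.6, -0.66, 0], [0, 0, 0]],
    [[-0.88, -1, 0], [0, 0, 0]],
    [[-0.88, -1, 0], [0, 0, 0]],
  ],
)

```text
time: 2.1
position: [0.4158, 0.0476, 0.2502]
orientation: [0.705, 3.06, -0.001]
ft_force: [-0.8, 0.8, -0.5]
opening: -0.0002
gripper_force: 0.0
```

Call:
arm_command(
  plan=[
    [[-0.3, -0.33, 0], [0, 0, 0]],
    [[-0.6, -0.66, 0], [0, 0, 0]],
    [[-0.88, -1, 0], [0, 0, 0]],
    [[-0.88, -1, 0], [0, 0, 0]],
  ],
)

```text
time: 2.5
position: [0.4448, -0.0548, 0.2502]
orientation: [0.704, 3.06, -0.002]
ft_force: [0.9, -0.6, 0.2]
opening: 0.0002
gripper_force: 0.0
```

Call:
arm_command(
  plan=[
    [[-0.3, -0.33, 0], [0, 0, 0]],
    [[-0.6, -0.66, 0], [0, 0, 0]],
    [[-0.88, -1, 0], [0, 0, 0]],
    [[-0.88, -1, 0], [0, 0, 0]],
    [[-0.88, -1, 0], [0, 0, 0]],
  ],
)

```text
time: 3.0
position: [0.4729, -0.1535, 0.2496]
orientation: [-0.698, -3.062, -0.0]
ft_force: [0.3, 1.2, -0.0]
opening: 0.0005
gripper_force: 0.0
```

```bash
python3 - <<'E'
from plant import sensors,imaging
import cv2,pickle
from h import *
s=sensors.observe();print(s['time'],s['joint_positions'],s['position'])
f=imaging.grab_frame("wrist");pickle.dump(f,open("w1.pkl","wb"))
cv2.imwrite("pics/w1.png",cv2.resize(f["image"][:,:,::-1],(800,600),interpolation=cv2.INTER_CUBIC))
M=cv2.Rodrigues(np.array(f['rvec']))[0]
for n,X in(("bar",[.51,-.187,.02]),("but",[.531,-.358,.029])):
    c=M@np.array(X)+np.array(f['tvec']).ravel();print(n,f['fx']*c[0]/c[2]+f['cx'],f['fy']*c[1]/c[2]+f['cy'],c[2])
E
```

```text
3.0 [-0.20738378  0.23444561  0.5088454   1.90818824 -0.13241331  1.03243692
  1.48079515] [ 0.47291853 -0.1535309   0.24961854]
bar 250.51899434561372 203.6570154643742 0.37273310855485764
but 124.3268339473967 282.96451112072043 0.39061045992465326
```

View pics/w1.png

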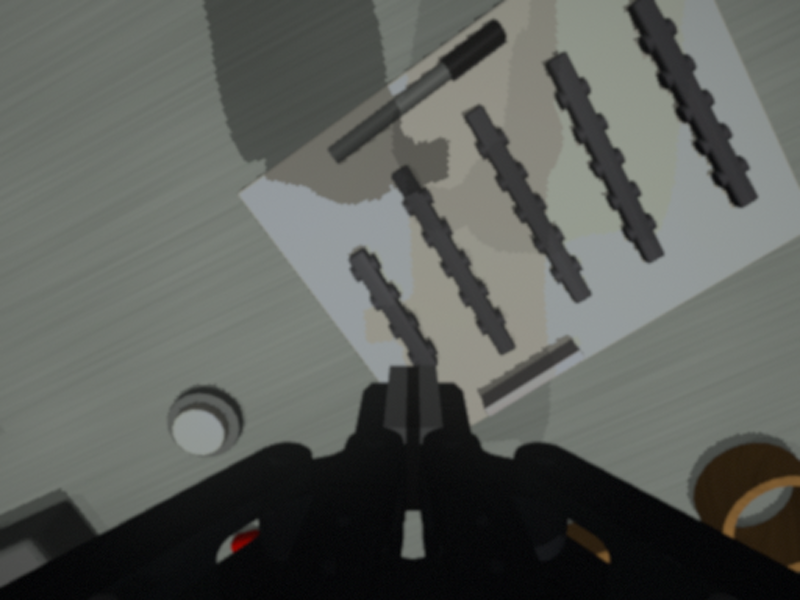

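The wrist view shows the short bar running from (362,255) to about (430,365), against a predicted middle of (391,318). The cap is at (199,432), against a predicted (194,442). I refine both.

```bash
python3 - <<'E'
from h import *;import pickle
d=pickle.load(open("d.pkl","rb"));t,s=d["top"],d["scene"];w=pickle.load(open("w1.pkl","rb"))
p=((199.5)/1.5625-.5,(432.5)/1.5625-.5)
print(tri(t,(385,179.2),w,p),tri(s,(182.4,304.6),w,p))
for z in(.022,.03,.04):print(z,plane(t,(385,179.2),z),plane(w,p,z),plane(s,(182.4,304.6),z))
e=((362.5)/1.5625-.5,(250)/1.5625-.5);print(plane(w,e,.02),plane(w,(395/1.5625-.5,312/1.5625-.5),.02))
E
```

```text
[ 0.53186833 -0.36253574  0.01049951] [ 0.52818781 -0.35741203  0.0189616 ]
0.022 [ 0.53077344 -0.35818853  0.022     ] [ 0.52748934 -0.35511229  0.022     ] [ 0.5293285 -0.358899   0.022    ]
0.03 [ 0.52973427 -0.35534779  0.03      ] [ 0.52471879 -0.34977289  0.03      ] [ 0.5333993 -0.3622158  0.03     ]
0.04 [ 0.52843531 -0.35179687  0.04      ] [ 0.52125561 -0.34309865  0.04      ] [ 0.53848779 -0.36636178  0.04      ]
[ 0.45734708 -0.18332317  0.02      ] [ 0.50621865 -0.1829756   0.02      ]
```

Call:
arm_command(
  plan=[
    [[-0.3, -0.33, 0], [0, 0, 0]],
    [[-0.6, -0.66, 0], [0, 0, 0]],
    [[-0.87, -0.985, 0], [0, 0, 0]],
    [[-0.87, -0.985, 0], [0, 0, 0]],
  ],
)

```text
time: 3.45
position: [0.5016, -0.2583, 0.25]
orientation: [0.701, 3.061, -0.003]
ft_force: [-0.7, -0.1, 0.5]
opening: -0.0
gripper_force: 0.0
```

Call:
arm_command(
  plan=[
    [[-0.3, -0.33, 0], [0, 0, 0]],
    [[-0.6, -0.66, 0], [0, 0, 0]],
    [[-0.87, -0.985, 0], [0, 0, 0]],
    [[-0.87, -0.985, 0], [0, 0, 0]],
    [[-0.87, -0.985, 0], [0, 0, 0]],
  ],
)

```text
time: 3.95
position: [0.5302, -0.3553, 0.2494]
orientation: [-0.696, -3.063, -0.002]
ft_force: [0.2, 0.9, -0.4]
opening: -0.0002
gripper_force: 0.0
```

Call:
arm_command(
  plan=[
    [[0, 0, 0.25], [0, 0, 0]],
    [[0, 0, 0.5], [0, 0, 0]],
    [[0, 0, 0.75], [0, 0, 0]],
    [[0, 0, 1], [0, 0, 0]],
    [[0, 0, 1], [0, 0, 0]],
  ],
)

```text
time: 4.45
position: [0.5292, -0.3529, 0.1675]
orientation: [-0.692, -3.06, -0.005]
ft_force: [-0.2, 0.3, -0.7]
opening: 0.0003
gripper_force: 0.0
```

Call:
arm_command(
  plan=[
    [[0, 0, 0.25], [0, 0, 0]],
    [[0, 0, 0.5], [0, 0, 0]],
    [[0, 0, 0.75], [0, 0, 0]],
    [[0, 0, 1], [0, 0, 0]],
    [[0, 0, 1], [0, 0, 0]],
    [[0, 0, 1], [0, 0, 0]],
  ],
)

```text
time: 5.05
position: [0.5303, -0.3562, 0.0911]
orientation: [0.696, 3.063, 0.001]
ft_force: [0.2, 0.3, -0.1]
opening: -0.0001
gripper_force: 0.0
```

```bash
python3 - <<'E'
from plant import imaging
import cv2,numpy as np
o=[]
for n,x,y in(("wrist",176,164),("scene",145,255)):
    f=imaging.grab_frame(n)["image"][:,:,::-1]
    o.append(cv2.resize(f[:, :] if n=="wrist" else f[220:340,110:270],(400,300),interpolation=cv2.INTER_CUBIC))
cv2.imwrite("pics/w2.png",np.hstack(o))
E
```

```text
(no output)
```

View pics/w2.png

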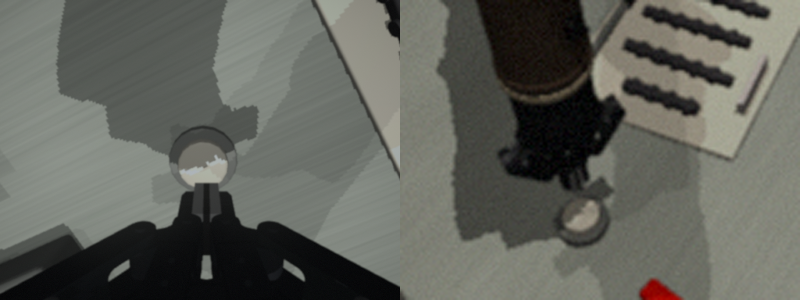

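The wrist view (left) shows the fingertips lined up with the cap at (203,160), and nothing else is close by. I press it down.

Call:
arm_command(
  plan=[
    [[0, 0, 0.2], [0, 0, 0]],
    [[0, 0, 0.35], [0, 0, 0]],
    [[0, 0, 0.45], [0, 0, 0]],
    [[0, 0, 0.45], [0, 0, 0]],
    [[0, 0, 0.45], [0, 0, 0]],
  ],
)

```text
time: 5.65
position: [0.5293, -0.3572, 0.0537]
orientation: [-0.698, -3.062, -0.0]
ft_force: [0.1, -0.2, 0.2]
opening: -0.0002
gripper_force: 0.0
```

Call:
arm_command(
  plan=[
    [[0, 0, 0.03], [0, 0, 0]],
    [[0, 0, 0.06], [0, 0, 0]],
    [[0, 0, 0.09], [0, 0, 0]],
    [[0, 0, 0.09], [0, 0, 0]],
    [[0, 0, 0.09], [0, 0, 0]],
  ],
)

```text
time: 6.15
position: [0.5296, -0.3571, 0.0468]
orientation: [0.698, 3.063, 0.0]
ft_force: [-0.2, 0.6, 0.5]
opening: -0.0
gripper_force: 0.0
```

Call:
arm_command(
  plan=[
    [[0, 0, 0.025], [0, 0, 0]],
    [[0, 0, 0.05], [0, 0, 0]],
    [[0, 0, 0.05], [0, 0, 0]],
  ],
)

```text
time: 6.45
position: [0.5294, -0.357, 0.0425]
orientation: [-0.698, -3.063, -0.0]
ft_force: [-0.3, -0.0, 0.5]
opening: 0.0
gripper_force: 0.0
```

Call:
arm_command(
  plan=[
    [[0, 0, 0.025], [0, 0, 0]],
    [[0, 0, 0.05], [0, 0, 0]],
    [[0, 0, 0.05], [0, 0, 0]],
  ],
)

```text
time: 6.75
position: [0.5296, -0.3572, 0.0387]
orientation: [0.698, 3.063, -0.0]
ft_force: [0.1, -0.6, 2.5]
opening: 0.0001
gripper_force: 1.0
```

Call:
arm_command(
  plan=[
    [[0, 0, 0.025], [0, 0, 0]],
    [[0, 0, 0.05], [0, 0, 0]],
    [[0, 0, 0.05], [0, 0, 0]],
  ],
)

```text
time: 7.05
position: [0.5297, -0.3572, 0.0349]
orientation: [0.698, 3.063, 0.0]
ft_force: [-0.4, 1.0, 3.9]
opening: -0.0001
gripper_force: 1.9
```

Call:
arm_command(
  plan=[
    [[0, 0, 0.02], [0, 0, 0]],
    [[0, 0, 0.03], [0, 0, 0]],
    [[0, 0, 0.03], [0, 0, 0]],
  ],
)

```text
time: 7.35
position: [0.5297, -0.3573, 0.0345]
orientation: [0.698, 3.062, 0.001]
ft_force: [-6.2, 5.2, 24.1]
opening: -0.0002
gripper_force: 12.3
```

The button bottomed out at 24 N, so it is fully pressed. I rise and carry over to the plain tray.

Call:
arm_command(
  plan=[
    [[0, 0, -0.15], [0, 0, 0]],
    [[0, 0, -0.5], [0, 0, 0]],
    [[0, 0, -1], [0, 0, 0]],
    [[0, 0, -1], [0, 0, 0]],
  ],
)

```text
time: 7.75
position: [0.5317, -0.3592, 0.1172]
orientation: [0.697, 3.056, -0.004]
ft_force: [-0.5, -0.8, -0.1]
opening: 0.0
gripper_force: 0.0
```

Call:
arm_command(
  plan=[
    [[0, 0, -0.5], [0, 0, 0]],
    [[0, 0, -1], [0, 0, 0]],
    [[0, 0, -1], [0, 0, 0]],
  ],
)

```text
time: 8.05
position: [0.5315, -0.3592, 0.1974]
orientation: [0.696, 3.055, -0.004]
ft_force: [-1.0, -0.4, -0.2]
opening: -0.0002
gripper_force: 0.0
```

Call:
arm_command(
  plan=[
    [[0, 0, -0.4], [0, 0, 0]],
    [[0, 0, -0.7], [0, 0, 0]],
    [[0, 0, -0.7], [0, 0, 0]],
  ],
)

```text
time: 8.35
position: [0.5307, -0.3583, 0.2511]
orientation: [0.697, 3.058, -0.002]
ft_force: [-0.0, -1.1, -0.0]
opening: 0.0002
gripper_force: 0.0
```

Call:
arm_command(
  plan=[
    [[0.11, 0.31, 0], [0, 0, 0]],
    [[0.22, 0.62, 0], [0, 0, 0]],
    [[0.333, 0.935, 0], [0, 0, 0]],
    [[0.333, 0.935, 0], [0, 0, 0]],
  ],
)

```text
time: 8.75
position: [0.5389, -0.2732, 0.2467]
orientation: [-0.689, -3.063, -0.005]
ft_force: [0.1, 0.5, -0.0]
opening: -0.0002
gripper_force: 0.0
```

Call:
arm_command(
  plan=[
    [[0.11, 0.31, 0], [0, 0, 0]],
    [[0.22, 0.62, 0], [0, 0, 0]],
    [[0.333, 0.935, 0], [0, 0, 0]],
    [[0.333, 0.935, 0], [0, 0, 0]],
  ],
)

```text
time: 9.15
position: [0.5469, -0.1949, 0.247]
orientation: [-0.689, -3.063, -0.003]
ft_force: [-0.4, 0.1, -0.4]
opening: -0.0001
gripper_force: 0.0
```

Call:
arm_command(
  plan=[
    [[0.11, 0.31, 0], [0, 0, 0]],
    [[0.22, 0.62, 0], [0, 0, 0]],
    [[0.333, 0.935, 0], [0, 0, 0]],
    [[0.333, 0.935, 0], [0, 0, 0]],
  ],
)

```text
time: 9.55
position: [0.5551, -0.1165, 0.2472]
orientation: [-0.69, -3.063, -0.002]
ft_force: [0.1, -0.2, 0.7]
opening: 0.0
gripper_force: 0.0
```

Call:
arm_command(
  plan=[
    [[0.11, 0.31, 0], [0, 0, 0]],
    [[0.22, 0.62, 0], [0, 0, 0]],
    [[0.333, 0.935, 0], [0, 0, 0]],
    [[0.333, 0.935, 0], [0, 0, 0]],
  ],
)

```text
time: 9.95
position: [0.5634, -0.038, 0.2474]
orientation: [-0.69, -3.063, -0.002]
ft_force: [-1.3, 0.1, -1.1]
opening: 0.0002
gripper_force: 0.0
```

Call:
arm_command(
  plan=[
    [[0.11, 0.31, 0], [0, 0, 0]],
    [[0.22, 0.62, 0], [0, 0, 0]],
    [[0.333, 0.935, 0], [0, 0, 0]],
    [[0.333, 0.935, 0], [0, 0, 0]],
  ],
)

```text
time: 10.35
position: [0.5717, 0.0406, 0.2475]
orientation: [-0.691, -3.064, -0.001]
ft_force: [-0.3, 0.4, -0.0]
opening: -0.0004
gripper_force: 0.0
```

Call:
arm_command(
  plan=[
    [[0.11, 0.31, 0], [0, 0, 0]],
    [[0.22, 0.62, 0], [0, 0, 0]],
    [[0.333, 0.935, 0], [0, 0, 0]],
    [[0.333, 0.935, 0], [0, 0, 0]],
  ],
)

```text
time: 10.75
position: [0.58, 0.1193, 0.2475]
orientation: [-0.691, -3.064, -0.001]
ft_force: [1.3, -0.5, 0.5]
opening: -0.0002
gripper_force: 0.0
```

Call:
arm_command(
  plan=[
    [[0.11, 0.31, 0], [0, 0, 0]],
    [[0.22, 0.62, 0], [0, 0, 0]],
    [[0.333, 0.935, 0], [0, 0, 0]],
    [[0.333, 0.935, 0], [0, 0, 0]],
  ],
)

```text
time: 11.15
position: [0.5884, 0.198, 0.2475]
orientation: [-0.692, -3.064, -0.001]
ft_force: [-0.5, -0.3, -0.1]
opening: -0.0003
gripper_force: 0.0
```

Call:
arm_command(
  plan=[
    [[0.11, 0.31, 0], [0, 0, 0]],
    [[0.22, 0.62, 0], [0, 0, 0]],
    [[0.333, 0.935, 0], [0, 0, 0]],
    [[0.333, 0.935, 0], [0, 0, 0]],
    [[0.333, 0.935, 0], [0, 0, 0]],
  ],
)

```text
time: 11.65
position: [0.5972, 0.2725, 0.2479]
orientation: [0.699, 3.063, -0.003]
ft_force: [0.3, -0.8, -0.5]
opening: -0.0001
gripper_force: 0.0
```

```bash
python3 - <<'E'
from plant import sensors,imaging
import cv2
from h import *
s=sensors.observe();print(s['time'],s['joint_positions'],s['position'])
f=imaging.grab_frame("wrist");im=cv2.resize(f["image"][:,:,::-1],(800,600),interpolation=cv2.INTER_CUBIC)
cv2.imwrite("pics/w3.png",im)
M=cv2.Rodrigues(np.array(f['rvec']))[0];c=M@np.array([.597,.275,.045])+np.array(f['tvec']).ravel();print((f['fx']*c[0]/c[2]+f['cx'])*1.5625,(f['fy']*c[1]/c[2]+f['cy'])*1.5625)
import pickle;pickle.dump(f,open("w3.pkl","wb"))
E
```

```text
11.65 [-0.78500511  0.50661068  0.42779752  1.51593146 -0.21898906  1.16774413
  0.80354476] [0.59717463 0.27247414 0.24785167]
415.6199690574188 257.4471174546597
```

View pics/w3.png

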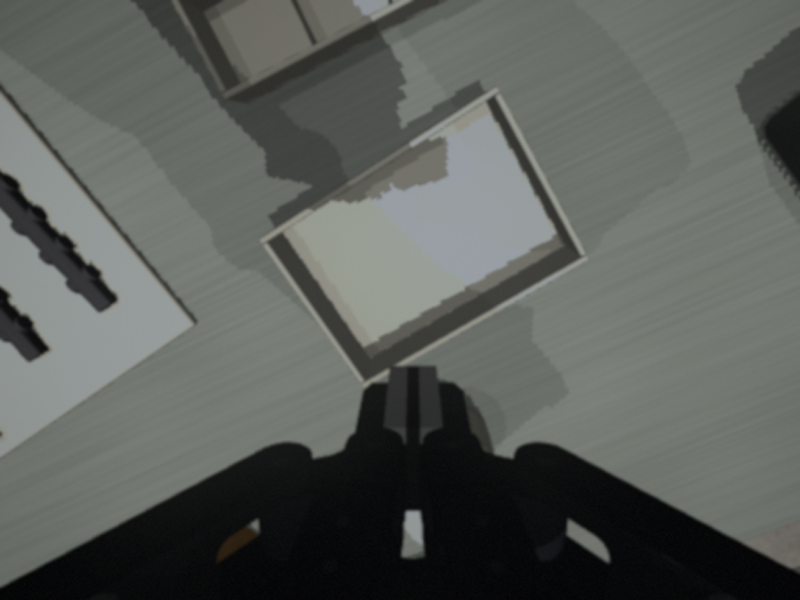

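The wrist view shows the plain tray with rim corners (264,240), (496,90), (584,257) and (364,380). Their centre is (427,242), about 1 cm from the prediction, which is well within the tolerance. I lower and dwell.

Call:
arm_command(
  plan=[
    [[0, 0, 0.25], [0, 0, 0]],
    [[0, 0, 0.5], [0, 0, 0]],
    [[0, 0, 0.75], [0, 0, 0]],
    [[0, 0, 0.97], [0, 0, 0]],
    [[0, 0, 0.97], [0, 0, 0]],
  ],
)

```text
time: 12.2
position: [0.5957, 0.2715, 0.1686]
orientation: [-0.701, -3.06, 0.006]
ft_force: [0.4, 0.2, 0.4]
opening: 0.0001
gripper_force: 0.0
```

Call:
arm_command(
  plan=[
    [[0, 0, 0.25], [0, 0, 0]],
    [[0, 0, 0.5], [0, 0, 0]],
    [[0, 0, 0.75], [0, 0, 0]],
    [[0, 0, 0.9], [0, 0, 0]],
    [[0, 0, 0.97], [0, 0, 0]],
    [[0, 0, 0.97], [0, 0, 0]],
  ],
)

```text
time: 12.8
position: [0.5968, 0.274, 0.0933]
orientation: [-0.698, -3.063, 0.001]
ft_force: [-1.0, 0.6, 0.6]
opening: -0.0002
gripper_force: 0.0
```

Call:
arm_command(
  plan=[
    [[0, 0, 0], [0, 0, 0]],
    [[0, 0, 0], [0, 0, 0]],
    [[0, 0, 0], [0, 0, 0]],
    [[0, 0, 0], [0, 0, 0]],
    [[0, 0, 0], [0, 0, 0]],
    [[0, 0, 0], [0, 0, 0]],
    [[0, 0, 0], [0, 0, 0]],
    [[0, 0, 0], [0, 0, 0]],
  ],
)

```text
time: 13.6
position: [0.5966, 0.2745, 0.0932]
orientation: [-0.698, -3.063, 0.0]
ft_force: [0.2, -1.1, -0.6]
opening: 0.0001
gripper_force: 0.0
```

Call:
arm_command(
  plan=[
    [[0, 0, 0], [0, 0, 0]],
    [[0, 0, 0], [0, 0, 0]],
    [[0, 0, 0], [0, 0, 0]],
    [[0, 0, 0], [0, 0, 0]],
    [[0, 0, 0], [0, 0, 0]],
    [[0, 0, 0], [0, 0, 0]],
    [[0, 0, 0], [0, 0, 0]],
    [[0, 0, 0], [0, 0, 0]],
  ],
)

```text
time: 14.4
position: [0.5966, 0.2745, 0.0932]
orientation: [0.698, 3.063, 0.0]
ft_force: [-0.8, -0.3, -0.1]
opening: 0.0002
gripper_force: 0.0
```

Call:
arm_command(
  plan=[
    [[0, 0, 0], [0, 0, 0]],
    [[0, 0, 0], [0, 0, 0]],
    [[0, 0, 0], [0, 0, 0]],
    [[0, 0, 0], [0, 0, 0]],
    [[0, 0, 0], [0, 0, 0]],
    [[0, 0, 0], [0, 0, 0]],
    [[0, 0, 0], [0, 0, 0]],
    [[0, 0, 0], [0, 0, 0]],
  ],
)

```text
time: 15.2
position: [0.5966, 0.2745, 0.0932]
orientation: [0.698, 3.063, 0.0]
ft_force: [0.6, -0.1, -0.6]
opening: 0.0
gripper_force: 0.0
```

Call:
arm_command(
  plan=[
    [[0, 0, -0.4], [0, 0, 0]],
    [[0, 0, -0.97], [0, 0, 0]],
    [[0, 0, -0.97], [0, 0, 0]],
  ],
)

```text
time: 15.5
position: [0.6, 0.2754, 0.177]
orientation: [0.697, 3.056, 0.01]
ft_force: [0.9, 0.2, 0.3]
opening: 0.0003
gripper_force: 0.0
```

Call:
arm_command(
  plan=[
    [[0, 0, -0.5], [0, 0, 0]],
    [[0, 0, -0.97], [0, 0, 0]],
    [[0, 0, -0.97], [0, 0, 0]],
  ],
)

```text
time: 15.8
position: [0.5992, 0.2752, 0.254]
orientation: [0.697, 3.056, 0.009]
ft_force: [-0.4, 0.0, -1.1]
opening: -0.0001
gripper_force: 0.0
```

Call:
arm_command(
  plan=[
    [[-0.08, -0.31, 0], [0, 0, 0]],
    [[-0.16, -0.62, 0], [0, 0, 0]],
    [[-0.25, -0.94, 0], [0, 0, 0]],
    [[-0.25, -0.94, 0], [0, 0, 0]],
  ],
)

```text
time: 16.2
position: [0.582, 0.1932, 0.2485]
orientation: [0.706, 3.061, -0.003]
ft_force: [0.4, -0.7, -0.0]
opening: 0.0003
gripper_force: 0.0
```

Call:
arm_command(
  plan=[
    [[-0.08, -0.31, 0], [0, 0, 0]],
    [[-0.16, -0.62, 0], [0, 0, 0]],
    [[-0.25, -0.94, 0], [0, 0, 0]],
    [[-0.25, -0.94, 0], [0, 0, 0]],
  ],
)

```text
time: 16.6
position: [0.5673, 0.1175, 0.2484]
orientation: [0.705, 3.061, -0.002]
ft_force: [-0.3, -0.8, 0.1]
opening: 0.0003
gripper_force: 0.0
```

Call:
arm_command(
  plan=[
    [[-0.08, -0.31, 0], [0, 0, 0]],
    [[-0.16, -0.62, 0], [0, 0, 0]],
    [[-0.25, -0.94, 0], [0, 0, 0]],
    [[-0.25, -0.94, 0], [0, 0, 0]],
  ],
)

```text
time: 17.0
position: [0.5527, 0.0417, 0.2485]
orientation: [0.705, 3.061, -0.002]
ft_force: [0.2, -0.0, 1.5]
opening: 0.0002
gripper_force: 0.0
```

Call:
arm_command(
  plan=[
    [[-0.08, -0.31, 0], [0, 0, 0]],
    [[-0.16, -0.62, 0], [0, 0, 0]],
    [[-0.25, -0.94, 0], [0, 0, 0]],
    [[-0.25, -0.94, 0], [0, 0, 0]],
  ],
)

```text
time: 17.4
position: [0.5382, -0.0342, 0.2485]
orientation: [0.704, 3.061, -0.002]
ft_force: [0.0, 0.3, -0.0]
opening: 0.0003
gripper_force: 0.0
```

Call:
arm_command(
  plan=[
    [[-0.08, -0.31, 0], [0, 0, 0]],
    [[-0.16, -0.62, 0], [0, 0, 0]],
    [[-0.25, -0.94, 0], [0, 0, 0]],
    [[-0.25, -0.94, 0], [0, 0, 0]],
  ],
)

```text
time: 17.8
position: [0.5237, -0.1103, 0.2485]
orientation: [0.703, 3.061, -0.002]
ft_force: [0.0, -0.6, 0.7]
opening: -0.0001
gripper_force: 0.0
```

Call:
arm_command(
  plan=[
    [[-0.08, -0.31, 0], [0, 0, 0]],
    [[-0.16, -0.62, 0], [0, 0, 0]],
    [[-0.25, -0.94, 0], [0, 0, 0]],
    [[-0.25, -0.94, 0], [0, 0, 0]],
    [[-0.25, -0.94, 0], [0, 0, 0]],
  ],
)

```text
time: 18.3
position: [0.5101, -0.183, 0.2482]
orientation: [-0.697, -3.063, -0.001]
ft_force: [0.5, 0.8, 0.7]
opening: -0.0002
gripper_force: 0.0
```

```bash
python3 - <<'E'
from plant import sensors,imaging
import cv2
from h import *
s=sensors.observe();print(s['time'],s['position'])
f=imaging.grab_frame("wrist");im=cv2.resize(f["image"][:,:,::-1],(800,600),interpolation=cv2.INTER_CUBIC)
cv2.imwrite("pics/w4.png",im)
M=cv2.Rodrigues(np.array(f['rvec']))[0];c=M@np.array([.509,-.185,.02])+np.array(f['tvec']).ravel();print((f['fx']*c[0]/c[2]+f['cx'])*1.5625,(f['fy']*c[1]/c[2]+f['cy'])*1.5625)
import pickle;pickle.dump(f,open("w4.pkl","wb"))
E
```

```text
18.3 [ 0.51006492 -0.18300434  0.24816437]
408.09060563252586 251.03213698271594
```

View pics/w4.png

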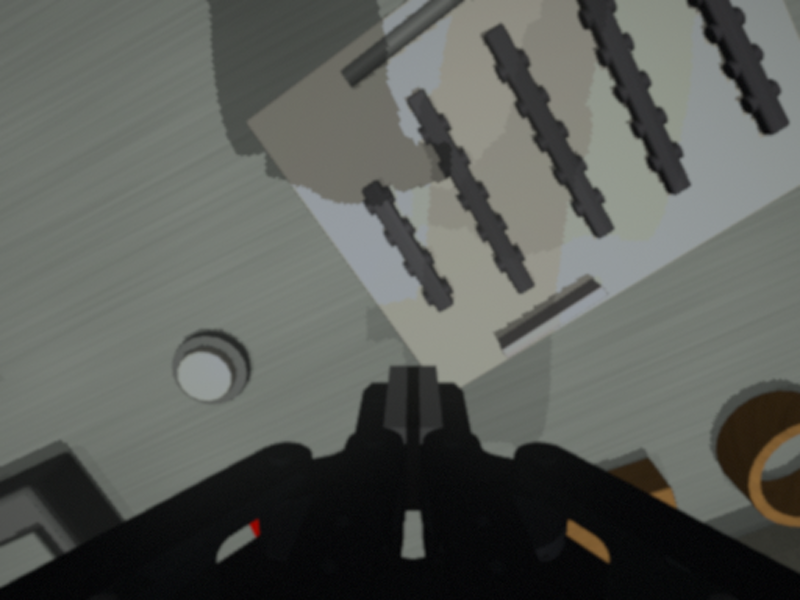

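The wrist view shows the short bar from (374,187) to (443,305). Its middle is (408,246), against a predicted (408,251). The button is up at (205,375). I lower to about 3 cm clear.

Call:
arm_command(
  plan=[
    [[0, 0, 0.25], [0, 0, 0]],
    [[0, 0, 0.5], [0, 0, 0]],
    [[0, 0, 0.75], [0, 0, 0]],
    [[0, 0, 0.9], [0, 0, 0]],
    [[0, 0, 0.9], [0, 0, 0]],
  ],
)

```text
time: 18.85
position: [0.509, -0.1824, 0.1749]
orientation: [-0.694, -3.061, -0.001]
ft_force: [-0.0, -0.1, -0.4]
opening: 0.0002
gripper_force: 0.0
```

Call:
arm_command(
  plan=[
    [[0, 0, 0.25], [0, 0, 0]],
    [[0, 0, 0.5], [0, 0, 0]],
    [[0, 0, 0.75], [0, 0, 0]],
    [[0, 0, 0.9], [0, 0, 0]],
    [[0, 0, 0.9], [0, 0, 0]],
  ],
)

```text
time: 19.35
position: [0.5091, -0.1835, 0.1037]
orientation: [-0.697, -3.062, -0.0]
ft_force: [-1.1, 0.2, -0.6]
opening: 0.0003
gripper_force: 0.0
```

Call:
arm_command(
  plan=[
    [[0, 0, 0.15], [0, 0, 0]],
    [[0, 0, 0.3], [0, 0, 0]],
    [[0, 0, 0.43], [0, 0, 0]],
    [[0, 0, 0.43], [0, 0, 0]],
    [[0, 0, 0.43], [0, 0, 0]],
    [[0, 0, 0.43], [0, 0, 0]],
    [[0, 0, 0.43], [0, 0, 0]],
    [[0, 0, 0.43], [0, 0, 0]],
  ],
)

```text
time: 20.15
position: [0.5096, -0.1842, 0.0703]
orientation: [0.697, 3.063, 0.0]
ft_force: [0.3, -0.2, -0.6]
opening: 0.0002
gripper_force: 0.0
```

Call:
arm_command(
  plan=[
    [[0, 0, 0], [0, 0, 0]],
    [[0, 0, 0], [0, 0, 0]],
    [[0, 0, 0], [0, 0, 0]],
    [[0, 0, 0], [0, 0, 0]],
    [[0, 0, 0], [0, 0, 0]],
    [[0, 0, 0], [0, 0, 0]],
    [[0, 0, 0], [0, 0, 0]],
    [[0, 0, 0], [0, 0, 0]],
  ],
)

```text
time: 20.95
position: [0.5093, -0.1841, 0.07]
orientation: [-0.698, -3.063, -0.0]
ft_force: [0.1, 0.0, 0.2]
opening: -0.0001
gripper_force: 0.0
```

```bash
python3 - <<'E'
from plant import imaging
import cv2,numpy as np
o=[]
for n in("wrist","scene"):
    f=imaging.grab_frame(n)["image"][:,:,::-1]
    o.append(cv2.resize(f if n=="wrist" else f[180:330,150:350],(400,300),interpolation=cv2.INTER_CUBIC))
cv2.imwrite("pics/w5.png",np.hstack(o))
E
```

```text
(no output)
```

View pics/w5.png

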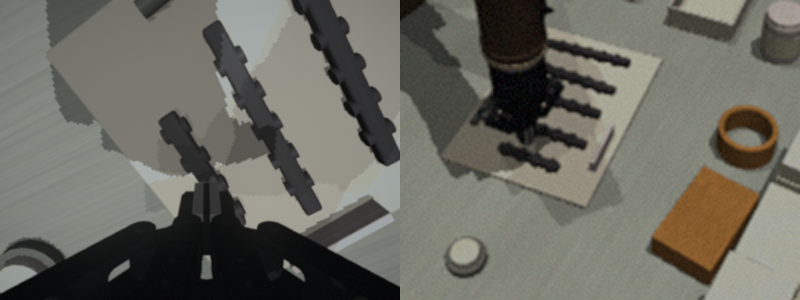

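The fingertips hang clear over the middle of the short bar (wrist view (208,185)), nothing is touched, and the button is up. I hand in.

```bash
python3 -c "
from plant import r
print(r.hand_in())"
```

```text
the job is handed in; nothing more can be done
None
```

The job is handed in: I pressed the call button fully down, pointed at the plain tray for over two seconds, and finished about 3 cm above the middle of the short bar; no contact registered except at the button, and the hand-in call did not return a verdict.

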